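# Rehang the glass cupboard's lift-off door

## Task

Hang the cupboard's door back on. First pick it up from the counter and set it down leaning on the sloping stand, pull outwards, its bottom edge on the middle of the ledge, and let go; then take it again, lower it upright onto the cupboard's two pintles until both hinge tubes sit fully down, let go, and swing it shut. Leave the bottles, glass, bowl and other things on the counter where they are.

Things in the scene. Friction and masses are not known exactly. Their poses are not given: they have to be found in the camera images.
- door: The cupboard's lift-off door, 0.28 to 0.46 kg: wooden panel 150 (x) by 180 (y) by 16 mm (z). It starts flat on its back, pull up. Origin: centre of the back face. +z: out of the outer face (at 16 mm); +y: to its top edge; hinge edge at -x. Two steel hinge tubes beside that edge, axis along y at x = -89, z = 12 mm: 21 mm across, 22 mm long, 12 mm through bore; nothing else sticks out.
- door_handle (a point): Middle of the door's bar pull, at the door's centre, 40 mm out from the back face. Straight flat-sided steel bar along the door's x: 90 mm long, 14 mm thick (door's y), 24 mm deep (28 to 52 mm out from the back face, 12 mm gap under it); two round feet 35 mm either side of the middle. Axes as the door's.
- door_top (a point): Middle of the door's top edge, at mid-thickness. The edge is plain, 16 mm thick (18 mm with the trim on the face). Axes as the door's.
- door_bottom (a point): Middle of the door's bottom edge, at the back face. Axes as the door's.
- door_free (a point): Middle of the door's free (not hinged) upright edge, at the back face: 75 mm along +x from the door's origin. Axes as the door's.
- socket_low (a point): Centre of the lower mouth (towards the door's bottom edge) of the lower hinge tube: 30 mm above the bottom edge. Axes as the door's.
- socket_top (a point): Centre of the lower mouth of the upper hinge tube: 100 mm above the lower one, 50 mm below the top edge. Axes as the door's.
- cupboard: Small fixed wooden glass cupboard, open in front, 170 mm deep, 200 wide, 225 tall, stemmed glasses in it. Origin: on the counter, under the middle of its front face. Front faces its own -x, y along the front, z up. The pintles are at the front's +y side (left, seen from the robot). The shut door covers the front, outer face to -x; the hinges turn freely.
- pintle_low (a point): Foot of the lower upright pintle, on its bracket: where the lower tube's lower mouth rests when fully down. 60 mm above the counter, 14 mm before the front face, 82 mm to +y of the middle. Each pintle: steel pin 9 mm across, 19 mm tall, top 7 mm tapered, on a bracket 18 mm wide, 8 mm thick. Axes as the cupboard's.
- pintle_top (a point): Foot of the upper pintle, on its bracket: 100 mm straight above the lower one, same shape. Axes as the cupboard's.
- shut_point (a point): Where the point door_free lies when the door is hung and shut: 2 mm in front of the cupboard's front face, at its -y side, 120 mm above the counter. Axes as the cupboard's.
- stand: Fixed wooden display stand, base 140 (x) by 170 mm (y): a panel sloping at 45 degrees, 140 mm wide along x, 120 mm long up the slope, rising towards the stand's -y, with a ledge at its foot along x, square to the panel and 25 mm deep. Origin: centre of the base's underside on the counter; z up.
- stand_ledge (a point): Middle of the corner line where ledge and panel meet, 30 mm above the counter and 60 mm to +y from the stand's origin: where door_bottom lies when the door leans on the stand, its top edge uphill (about 60 mm beyond the panel's upper end) and its back on the panel. Axes as the stand's.
- wine_bottle: Standing full-size wine bottle, 74 mm across, 300 mm tall; loose, to be left alone. Origin: centre of its underside, z up.
- half_bottle: Standing small bottle, 58 mm across, 200 mm tall; loose, to be left alone. Origin: centre of its underside, z up.
- tumbler: Glass tumbler, 68 mm across, 85 mm tall; loose, to be left alone. Origin: centre of its underside, z up.
- olive_bowl: White bowl, 100 mm across, 45 mm tall; loose, to be left alone. Origin: centre of its underside, z up.
- coasters: Stack of round cork coasters, 94 mm across, 22 mm tall; loose, to be left alone. Origin: centre of its underside, z up.
- corkscrew: Folded corkscrew lying flat, 110 mm long, about 15 mm tall; loose, to be left alone. Origin: centre of its underside, z up.
- gift_box: Plain cardboard box, 90 x 100 x 100 mm; loose, to be left alone. Origin: centre of its underside, z up.
There are look-alikes about, which are no part of the job. What is shaped like the stand but green is not meant.

How it is judged (in metres and radians):
On the way, in this order (a step that is already met when the one before it is completed fails the run):
1. the door leans on the sloping stand, bottom edge on the ledge, let go and still (distance between door_bottom and stand_ledge below 0.035 m and angle between door's own z axis and vertical between 0.65 and 0.92 rad and contact force between the fingers and door below 0.1 N and linear speed of door below 0.03 m/s and angular speed of door below 0.2 rad/s), for 0.3 s.
2. the door hangs on both pintles, fully down, let go (horizontal distance between socket_low and pintle_low below 0.005 m and z of socket_low in the frame of pintle_low between -0.004 and 0.005 m and horizontal distance between socket_top and pintle_top below 0.005 m and z of socket_top in the frame of pintle_top between -0.004 and 0.005 m and contact force between the fingers and door below 0.1 N), for 0.2 s.
At the end, for the whole second after the job is handed in: Both hinge tubes are fully down on their pintles (lower mouths within 5 mm of the pintle feet, sideways and in height), the door is shut (middle of its free edge within 18 mm of its shut place), released and at rest (all of step 2 and linear speed of door below 0.03 m/s and angular speed of door below 0.2 rad/s and distance between door_free and shut_point below 0.018 m); the robot touches nothing.
It fails at once if a bystander was shifted by more than 30 mm or tipped over (distance of any of wine_bottle, half_bottle, tumbler, olive_bowl, coasters, corkscrew, gift_box from where it was at the start of the episode above 0.03 m or angle between any of wine_bottle, half_bottle, tumbler, olive_bowl, coasters, corkscrew, gift_box's own z axis and vertical above 0.5 rad).
It also fails if it takes over 72 s, if anything falls off the work surface, if the arm or the gripper's body presses on something with over 40 N, if the wrist force passes 120 N, or if a joint passes its speed limit or range.

## Robot

A 7-joint arm with a two-finger parallel gripper is mounted at the origin on the work surface. World frame = base frame: x ahead of the robot, y to its left, z up, the work surface at z = 0. Lengths are in m, angles in degrees, forces in N, time in s.
With the tool pointing down it reaches from about 0.4 to 0.9 m from the base axis. Payload 5.5 kg.
Tool frame: the origin (TCP) lies at the very end of the fingers, on their centre line; the grasp point (between the pads) lies 19 mm behind it; z points along the fingers, y is the direction in which the jaws open and shut (so a half turn about z gives the same grasp; the last joint's range is limited). The gripper opens to 85 mm and grips with 20 to 120 N. Pads are 22 mm wide; open, the fingers measure 114 mm over their backs; the gripper's body (76 mm by 85 mm) begins 54 mm behind the grasp point. The pads swing forward as they close: fully open they stand 13 mm farther back than shut.
Start: joints at [15.08, 28.699, -24.465, 88.831, 12.651, 65.22, -12.049], TCP at [0.65, 0, 0.203] pointing down, gripper open.
Joint ranges: [-164.97, 164.97], [-17.58, 116.51], [-87.97, 89.64], [11.32, 138.91], [-80.73, 260.73], [10.89, 115.49], [-147.41, 147.41]. Speed limits (degrees/s): [147.25, 147.25, 180, 180, 180, 180, 180].

## Interface

Orientations are given as a 3x3 rotation matrix whose columns are the frame's x, y, z axes.
In Python, from workcell import * gives the robot as it stands.
- The arm moves only by the shell command python3 -m inch 'ROWS' [OPENING] [FORCE]. ROWS is JSON, a list of rows, each an object with "offset": the shift along the world's x, y, z in mm, a list of three; "roll": the turn about the world's z in degrees. A call has 1 to 10 rows; each row shifts and turns the commanded pose from where the row before left it; what a row does not reach is not made up. A row lasts 1/12 s, in which the tool goes at most 41.7 mm and 7.16 degrees, less where a joint would pass 70% of its speed; a pose out of reach is approached as far as the arm can. A call with a gripper value outside its range is refused whole. OPENING is the gripper's target within -1 to 1 (shut at 1, half-way at 0, fully open at -1), set as the call begins (- or left out, the last holds). The fingers move at their own pace and stop on an object; FORCE is the grip in N (left out, the last holds). Time passes only in rows, so rows that do not move let the fingers close. It gives the time, the measured TCP pose, the force and the opening at its end, in the units of the state.
- read_state(): the state, without advancing time (a new reading comes with each control period).
- camera(name): name is "scene" or "side" or "wrist"; returns a dict with "color" (384x512x3 uint8, blue, green, red), "z_map" (384x512 float32, m along the optical axis (not along the pixel's ray), 0 where there is no reading), "vfov" (degrees; the focal length in pixels is half the picture's height over the tangent of half this angle, whatever the lens; pixels are square), "cx", "cy" (the principal point, pixels), "world_to_cam" (4x4, takes a point from world to camera coordinates). Camera axes: x right, y up, looking along -z (the intrinsics and any distortion apply to the point x, -y, -z); pixel columns grow to the right and rows downward; lengths in m; the calibration is good to about 2 mm. A picture is of the moment at which its call begins.
- sign_off(): hands the job in, once; it reports no verdict.
The state is a dict: "time_s": time; "joints": joint angles; "qd": joint speeds; "joint_efforts": joint torques, N m; "tcp_pos": TCP position; "orientation": TCP orientation; "ft_force": force on the tool from outside, world axes, zero at the start; "wrist_torque": the same for the moment, N m; "finger_gap": opening from 0.0 (shut) to 1.0 (fully open).
Only numpy, scipy, OpenCV 4.12 (cv2) and the standard library are available. Lean on these libraries where they do the work, as an engineer would, in place of code of your own. Each camera call takes 0.05 s, during which the arm holds its last target. There are 200 camera calls.

## Working session

There is one attempt and no reset: what is moved stays moved. The work goes in short steps, Python scripts to look and compute and a shell command to move; the robot and the scene stay as the last step left them, time stands still between calls to the robot, and variables do not carry over. Pictures are saved under pics/ and viewed, about 8 in all and at most 12, crops included, and the job is handed in when it is done.

```bash
ls; mkdir -p pics; cat > h.py <<'E'
from workcell import *
import numpy as np, cv2
def cloud(c):
    h,w=c['z_map'].shape; f=h/2/np.tan(np.radians(c['vfov'])/2)
    v,u=np.mgrid[:h,:w]; z=c['z_map']
    P=np.stack([(u-c['cx'])/f*z,-(v-c['cy'])/f*z,-z,np.ones_like(z)],-1)
    P=(P@np.linalg.inv(c['world_to_cam']).T)[...,:3]; P[z==0]=np.nan
    return P
def pix(c,p):
    q=c['world_to_cam']@np.append(p,1); f=c['z_map'].shape[0]/2/np.tan(np.radians(c['vfov'])/2)
    return np.array([c['cx']-f*q[0]/q[2], c['cy']+f*q[1]/q[2]])
E
python3 - <<'E'
from h import *
import pickle
D={n:camera(n) for n in ("scene","side","wrist")}
pickle.dump(D,open('c0.pkl','wb'))
for n in D:
    c=D[n]; cv2.imwrite(f'pics/{n}0.png',c['color']); print(n,{k:v for k,v in c.items() if k not in('color','z_map','world_to_cam')},np.linalg.inv(c['world_to_cam'])[:3].round(3).tolist())
print(read_state())
E
```

```text
pics
scene {'vfov': 54.504874400731445, 'cx': 253.59598305235443, 'cy': 192.63410293016156} [[-0.861, -0.394, 0.322, 0.924], [0.509, -0.675, 0.534, 0.637], [0.007, 0.624, 0.781, 1.115]]
side {'vfov': 42.97242216926573, 'cx': 260.333274642503, 'cy': 197.45334757313276} [[0.802, 0.378, -0.463, -0.248], [-0.598, 0.491, -0.634, -1.105], [-0.012, 0.784, 0.62, 1.171]]
wrist {'vfov': 58.99126371147853, 'cx': 254.22164876026375, 'cy': 188.65956287871836} [[1.0, -0.0, 0.002, 0.65], [-0.0, 0.954, 0.301, 0.077], [-0.002, -0.301, 0.954, 0.374]]
{'time_s': 0.15, 'joints': array([ 15.0807503 ,  28.74308904, -24.45688211,  88.87658742,
        12.6496347 ,  65.21993568, -12.04808258]), 'qd': array([ 0.0290418 , -0.09646168, -0.06364267, -0.08074774,  0.03827555,
        0.11206846,  0.05597879]), 'joint_efforts': array([-7.84630305e-03, -5.70037007e+01, -5.82563952e+00, -2.81283009e+01,
        1.07005105e-02,  7.80367671e-03, -3.10690336e-05]), 'tcp_pos': array([ 6.49428114e-01, -1.24092683e-05,  2.02390226e-01]), 'orientation': array([[-6.03547867e-05,  9.99998855e-01, -1.51231940e-03],
       [ 9.99999994e-01,  6.04987342e-05,  9.51376875e-05],
       [ 9.52290719e-05, -1.51231364e-03, -9.99998852e-01]]), 'ft_force': array([-0.27667717,  0.43375179,  0.23056012]), 'wrist_torque': array([-0.00170975,  0.00899701,  0.00400965]), 'finger_gap': 0.9992116091371657}
```

```bash
python3 - <<'E'
import cv2,numpy as np
a=cv2.imread('pics/scene0.png');b=cv2.imread('pics/side0.png')
cv2.imwrite('pics/both0.png',np.vstack([a,b])[:, :]) if 0 else cv2.imwrite('pics/sceneL.png',cv2.resize(a,(800,600)))
cv2.imwrite('pics/sideL.png',cv2.resize(b,(800,600)))
E
```

```text
(no output)
```

View pics/sceneL.png

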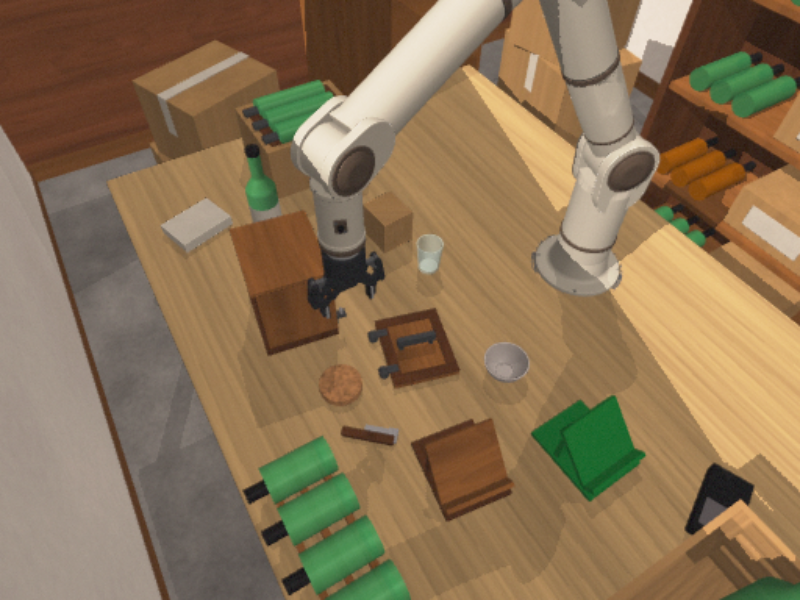

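View pics/sideL.png

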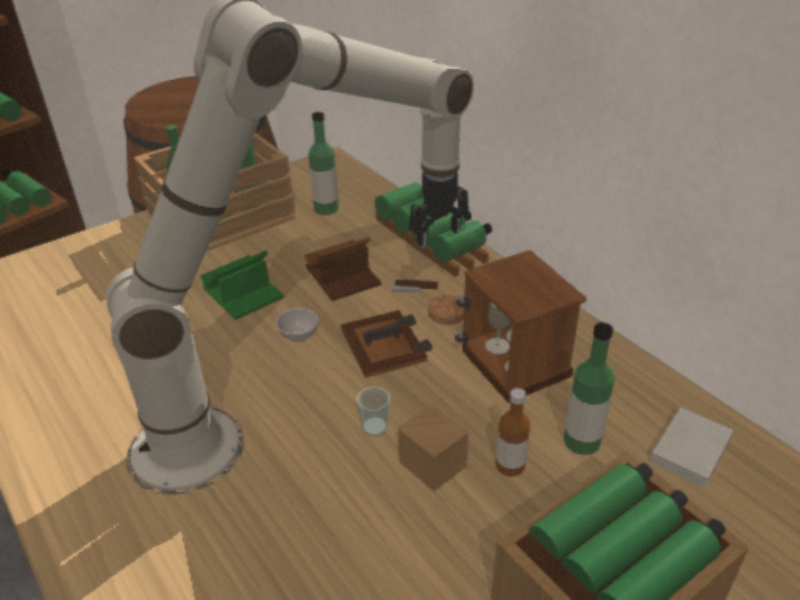

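```bash
python3 - <<'E'
from h import *
import pickle
D=pickle.load(open('c0.pkl','rb'))
P=np.vstack([cloud(D[n]).reshape(-1,3) for n in("scene","side")]);C=np.vstack([D[n]['color'].reshape(-1,3) for n in("scene","side")])
ok=np.isfinite(P[:,0])&(P[:,2]<.32)&(P[:,2]>-.02);P=P[ok];C=C[ok]
np.savez('pc0.npz',P=P,C=C)
o=np.argsort(P[:,2]);P=P[o];C=C[o]
# top-down: x .25..1.0 (up), y .5..-.5 (right): 1.25mm... 
s=800
im=np.zeros((600,800,3),np.uint8);hm=im.copy()
r=((1.0-P[:,0])*s).astype(int);c=((.5-P[:,1])*s).astype(int)
k=(r>=0)&(r<600)&(c>=0)&(c<800);
hc=cv2.applyColorMap(np.clip(P[:,2]*255/.25,0,255).astype(np.uint8).reshape(-1,1),cv2.COLORMAP_JET)[:,0]
im[r[k],c[k]]=C[k];hm[r[k],c[k]]=hc[k]
m=cv2.dilate(im,np.ones((2,2)));cv2.imwrite('pics/top0.png',m)
# handle: dark pts z 45..55
h=(abs(P[:,2]-.052)<.004)&(C.max(1)<90)&(P[:,0]>.3)&(P[:,0]<.8)&(abs(P[:,1])<.3)
print(h.sum(), P[h].mean(0), cv2.minAreaRect(P[h][:,:2].astype(np.float32)))
z=P[(abs(P[:,2])<.006)][:,2];print('table',np.median(z))
E
```

```text
273 [0.56425861 0.05351628 0.05188438] ((0.6209470629692078, -0.0028285980224609375), (0.5938867330551147, 0.33836469054222107), 87.31017303466797)
table -0.00017980960617713926
```

View pics/top0.png

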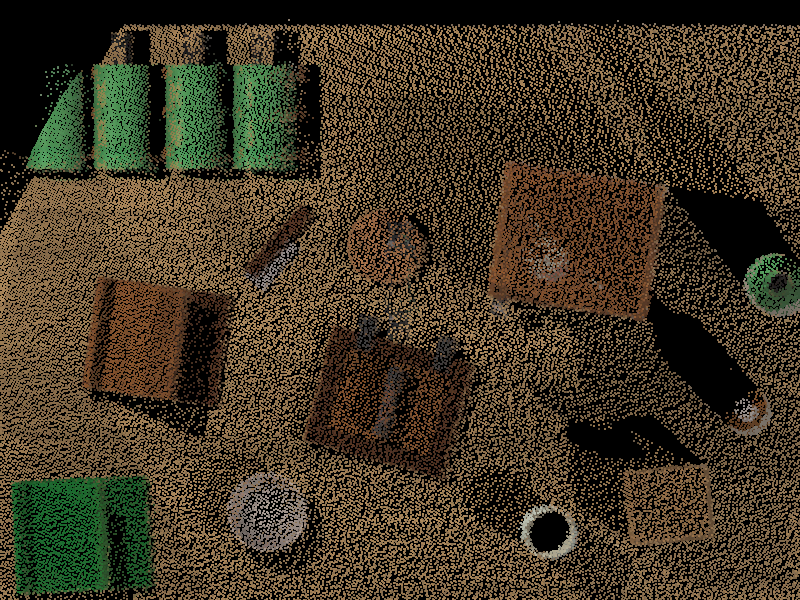

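```bash
python3 - <<'E'
from h import *
d=np.load('pc0.npz');P=d['P'];C=d['C'].astype(int)
def rect(m):
    p=P[m][:,:2]*1000; 
    return m.sum(),[np.round(v,1) for v in cv2.minAreaRect(p.astype(np.float32))]
def box(x0,x1,y0,y1,z0,z1): return (P[:,0]>x0)&(P[:,0]<x1)&(P[:,1]>y0)&(P[:,1]<y1)&(P[:,2]>z0)&(P[:,2]<z1)
print('door',rect(box(.40,.585,-.1,.13,.013,.024)))
print('bar',rect(box(.44,.56,-.05,.08,.045,.058)))
m=box(.56,.62,-.08,.07,.012,.028)
for y0,y1 in((0.02,.07),(-.09,0.0)):
    q=P[box(.57,.62,y0,y1,.016,.03)];print('tube',len(q),q.mean(0).round(4),q.min(0).round(4),q.max(0).round(4))
print('cupb top',rect(box(.55,.85,-.35,-.08,.218,.232)))
# stand
m=box(.46,.67,.2,.41,.035,.125);q=P[m]
# plane RANSAC
rng=np.random.default_rng(0);best=0
for _ in range(400):
    a,b,c=q[rng.choice(len(q),3,False)];n=np.cross(b-a,c-a);l=np.linalg.norm(n)
    if l<1e-5: continue
    n/=l;s=abs((q-a)@n)<.0025
    if s.sum()>best:best=s.sum();B=s
pp=q[B];ce=pp.mean(0);n=np.linalg.svd(pp-ce)[2][2];n*=np.sign(n[2])
print('stand plane',B.sum(),len(q),ce.round(4),n.round(4),'z',pp[:,2].min(),pp[:,2].max(),'uphill-angle',np.degrees(np.arctan2(n[1],n[0])))
u=np.array([-n[1],n[0]]);u/=np.linalg.norm(u)  # along stand x
t=pp[:,:2]@u;print('x-extent',np.percentile(t,[0.3,99.7]))
# top edge
w=n[:2]/np.linalg.norm(n[:2]);s=q[:,:2]@w
for z0 in range(20,125,8):
    k=P[box(.46,.67,.2,.42,z0/1000,(z0+8)/1000)]
    if len(k):print(z0,len(k),np.percentile(k[:,:2]@w,[1,50,99]).round(4))
print('w',w,'u',u)
E
```

```text
door (np.int64(2672), [array([508.6,   9.5]), array([190.9, 174.9]), np.float64(74.7)])
bar (np.int64(191), [array([496.8,  12.8]), array([23. , 88.7]), np.float64(74.4)])
tube 133 [0.5859 0.0442 0.0197] [0.5709 0.0211 0.0161] [0.6089 0.0698 0.0273]
tube 24 [ 0.5745 -0.0581  0.0198] [ 0.5709 -0.0712  0.0164] [ 0.5804 -0.0483  0.0276]
cupb top (np.int64(4317), [array([ 700.3, -221.6]), array([210. , 176.7]), np.float64(81.0)])
stand plane 1364 2636 [0.5765 0.3168 0.0759] [0.0967 0.6895 0.7178] z 0.035005569010755355 0.11939944308115669 uphill-angle 82.012047093045
x-extent [-0.59596526 -0.45574076]
20 81 [0.297  0.3585 0.4431]
28 266 [0.3489 0.4374 0.4493]
36 422 [0.3513 0.435  0.4656]
44 358 [0.3501 0.4241 0.464 ]
52 214 [0.3477 0.4122 0.4207]
60 229 [0.351  0.4046 0.4139]
68 244 [0.3511 0.3959 0.4055]
76 261 [0.3514 0.3873 0.3973]
84 219 [0.3518 0.3805 0.3899]
92 171 [0.3583 0.3735 0.3806]
100 226 [0.3486 0.3648 0.3731]
108 228 [0.3436 0.3561 0.3646]
116 26 [0.3419 0.3512 0.3592]
w [0.13896488 0.99029731] u [-0.99029731  0.13896488]
```

```bash
python3 -m inch '[{"offset":[-15,1,0],"roll":7},{"offset":[-15,1,0],"roll":7},{"offset":[-15,1,0],"roll":7},{"offset":[-15,1,0],"roll":7},{"offset":[-15,1,0],"roll":7},{"offset":[-15,1,0],"roll":7},{"offset":[-15,1,0],"roll":7},{"offset":[-15,2,0],"roll":7},{"offset":[-15,2,0],"roll":7},{"offset":[-18,2,0],"roll":7}]' -1 40
python3 -m inch '[{"offset":[0,0,-20],"roll":4.4},{"offset":[0,0,-30],"roll":0},{"offset":[0,0,-20],"roll":0},{"offset":[0,0,0],"roll":0},{"offset":[0,0,0],"roll":0}]'
python3 - <<'E'
from h import *
c=camera('wrist');cv2.imwrite('pics/w1.png',c['color'])
P=cloud(c);q=P[np.isfinite(P[...,0])&(abs(P[...,2]-.052)<.004)];q=q[(abs(q[:,0]-.497)<.06)&(abs(q[:,1]-.013)<.05)]
print(len(q),cv2.minAreaRect((q[:,:2]*1000).astype(np.float32)));print(read_state()['tcp_pos'],read_state()['joints'])
E
```

```text
time_s: 0.98
tcp_pos: [0.4964, 0.0131, 0.203]
orientation: [[-0.942, 0.337, -0.0], [0.337, 0.942, 0.0], [0.0, 0.0, -1.0]]
ft_force: [-0.2, 0.6, 0.3]
finger_gap: 1.001
time_s: 1.4
tcp_pos: [0.496, 0.0132, 0.1326]
orientation: [[-0.963, 0.269, -0.003], [0.269, 0.963, 0.001], [0.003, -0.0, -1.0]]
ft_force: [0.4, -0.4, -0.5]
finger_gap: 1.0
1946 ((497.411376953125, 14.162635803222656), (13.871346473693848, 88.9864730834961), 74.2221908569336)
[0.49724697 0.01335953 0.13369695] [ 29.4437595   21.06577298 -40.51157103 113.76266459  17.38657856
  51.23267797  54.20113487]
```

```bash
python3 -m inch '[{"offset":[0,1,-30],"roll":0},{"offset":[0,0,-30],"roll":0},{"offset":[0,0,-25],"roll":0},{"offset":[0,0,-15],"roll":0},{"offset":[0,0,-7],"roll":0},{"offset":[0,0,0],"roll":0},{"offset":[0,0,0],"roll":0}]'
python3 -m inch '[{"offset":[0,0,0],"roll":0},{"offset":[0,0,0],"roll":0},{"offset":[0,0,0],"roll":0},{"offset":[0,0,0],"roll":0},{"offset":[0,0,0],"roll":0},{"offset":[0,0,0],"roll":0},{"offset":[0,0,0],"roll":0},{"offset":[0,0,0],"roll":0}]' 1 60
```

```text
time_s: 2.03
tcp_pos: [0.4983, 0.0143, 0.0274]
orientation: [[-0.963, 0.269, 0.002], [0.269, 0.963, 0.0], [-0.002, 0.001, -1.0]]
ft_force: [1.1, -0.4, 0.3]
finger_gap: 1.002
time_s: 2.7
tcp_pos: [0.497, 0.014, 0.0262]
orientation: [[-0.963, 0.269, -0.0], [0.269, 0.963, 0.0], [0.0, 0.0, -1.0]]
ft_force: [-0.3, -1.0, 0.5]
finger_gap: 0.002
```

```bash
python3 - <<'E'
from h import *
a=camera('wrist')['color'];b=camera('side')['color'][120:300,150:390];
cv2.imwrite('pics/m1.png',np.hstack([cv2.resize(a,(400,300)),cv2.resize(b,(400,300))]))
E
```

```text
(no output)
```

View pics/m1.png

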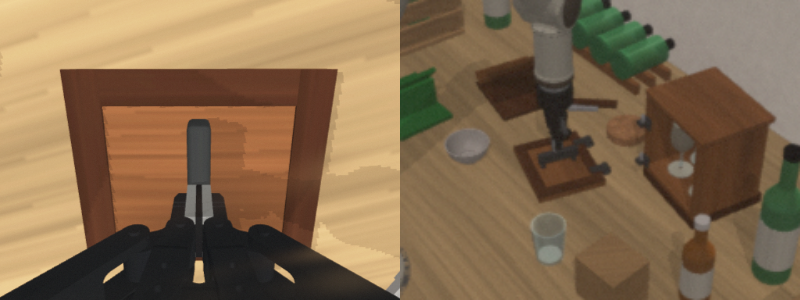

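```bash
python3 - <<'E'
from h import *
c=camera('wrist');P=cloud(c)
for v in list(range(150,300,10)):
    print(v,[ (P[v,u]*1000).round(0).tolist() for u in (248,256,264)], c['color'][v,254])
i=c['color'][140:384,120:400];cv2.imwrite('pics/m2.png',cv2.resize(i,None,fx=2.4,fy=2.4,interpolation=2))
print(read_state()['finger_gap'])
E
```

```text
150 [[456.0, 22.0, 17.0], [457.0, 26.0, 17.0], [458.0, 30.0, 16.0]] [ 64 108 173]
160 [[454.0, 23.0, 50.0], [455.0, 27.0, 49.0], [456.0, 30.0, 50.0]] [53 54 53]
170 [[458.0, 22.0, 53.0], [459.0, 26.0, 53.0], [460.0, 29.0, 52.0]] [75 75 73]
180 [[462.0, 21.0, 53.0], [463.0, 24.0, 53.0], [464.0, 28.0, 53.0]] [71 71 72]
190 [[467.0, 20.0, 51.0], [468.0, 23.0, 52.0], [469.0, 27.0, 53.0]] [75 76 75]
200 [[471.0, 19.0, 54.0], [472.0, 22.0, 53.0], [473.0, 25.0, 52.0]] [73 73 73]
210 [[476.0, 17.0, 52.0], [477.0, 21.0, 52.0], [478.0, 24.0, 53.0]] [74 76 74]
220 [[481.0, 16.0, 52.0], [482.0, 19.0, 53.0], [483.0, 23.0, 52.0]] [72 72 72]
230 [[486.0, 14.0, 52.0], [486.0, 18.0, 54.0], [487.0, 22.0, 53.0]] [72 74 74]
240 [[486.0, 14.0, 62.0], [487.0, 18.0, 63.0], [488.0, 21.0, 63.0]] [27 28 32]
250 [[485.0, 15.0, 73.0], [487.0, 18.0, 72.0], [487.0, 21.0, 73.0]] [32 34 40]
260 [[486.0, 15.0, 80.0], [486.0, 18.0, 81.0], [488.0, 21.0, 80.0]] [35 38 43]
270 [[486.0, 15.0, 88.0], [486.0, 18.0, 88.0], [488.0, 20.0, 86.0]] [31 34 39]
280 [[487.0, 15.0, 92.0], [488.0, 17.0, 92.0], [488.0, 20.0, 92.0]] [40 40 43]
290 [[485.0, 16.0, 102.0], [491.0, 16.0, 93.0], [487.0, 20.0, 101.0]] [38 38 40]
-0.00035324773904618666
```

View pics/m2.png

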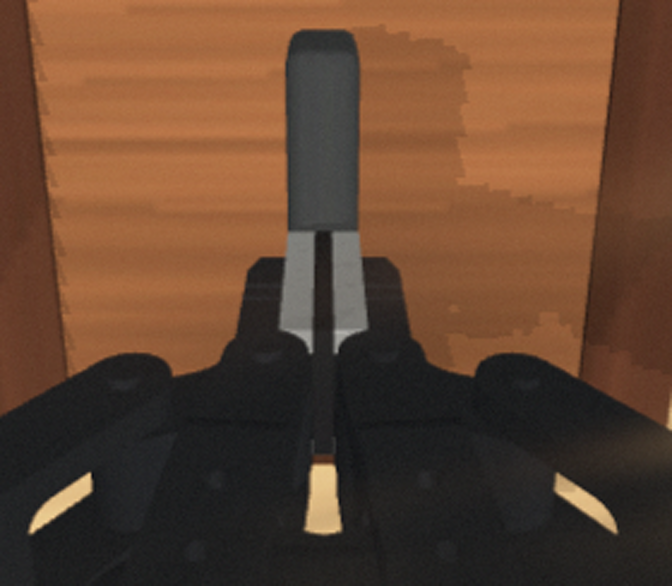

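```bash
python3 -m inch '[{"offset":[0,0,5],"roll":0},{"offset":[0,0,8],"roll":0},{"offset":[0,0,10],"roll":0},{"offset":[0,0,0],"roll":0},{"offset":[0,0,0],"roll":0}]'
python3 - <<'E'
from h import *
c=camera('wrist');P=cloud(c);print(np.nanmedian(P[170:230,250:258,2]),np.nanmedian(P[180:220,170:220,2]),np.nanmedian(P[180:220,290:320,2]))
s=camera('scene');cv2.imwrite('pics/s2.png',cv2.resize(s['color'][160:280,200:340],(700,600)))
E
```

```text
time_s: 3.27
tcp_pos: [0.498, 0.014, 0.0503]
orientation: [[-0.963, 0.269, 0.002], [0.269, 0.963, -0.0], [-0.002, 0.0, -1.0]]
ft_force: [0.2, 0.2, -0.1]
finger_gap: -0.001
0.05270681039156659 0.016736824727019373 0.01676523409937422
```

View pics/s2.png

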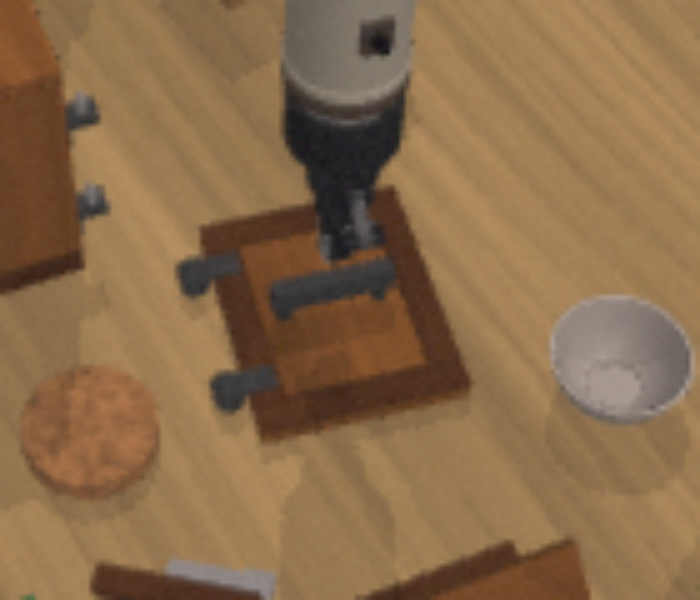

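```bash
python3 - <<'E'
from h import *
for n in('scene','side'):
    c=camera(n);P=cloud(c)
    m=np.isfinite(P[...,0])&(abs(P[...,0]-.498)<.06)&(abs(P[...,1]-.014)<.06)&(P[...,2]>.056)&(P[...,2]<.16)
    q=P[m]*1000
    for z in range(56,130,6):
        k=q[(q[:,2]>=z)&(q[:,2]<z+6)]
        if len(k):print(n,z,len(k),k[:,:2].min(0).round(),k[:,:2].max(0).round())
    print(pix(c,[.498,.014,.05]))
E
```

```text
scene 74 2 [505.  15.] [507.  19.]
scene 80 2 [489.  19.] [506.  25.]
scene 86 5 [497.  18.] [509.  30.]
scene 92 6 [500.  17.] [509.  29.]
scene 98 3 [506.  15.] [509.  19.]
scene 104 1 [507.  20.] [507.  20.]
scene 110 1 [509.  17.] [509.  17.]
scene 116 4 [506.   5.] [510.  27.]
scene 122 6 [495. -14.] [517.  41.]
scene 128 6 [500.  26.] [517.  40.]
[265.8147369  214.42483041]
side 56 7 [466.  -3.] [524.  19.]
side 74 2 [501.   8.] [502.  12.]
side 80 6 [487.   6.] [506.  17.]
side 86 8 [487.  -0.] [505.  16.]
side 92 8 [486.  -0.] [505.  19.]
side 98 9 [483.  -4.] [497.  15.]
side 104 7 [486.  -1.] [503.  14.]
side 110 5 [485.   0.] [491.  26.]
side 116 2 [485. -10.] [491.   6.]
side 122 13 [478. -15.] [496.  41.]
side 128 10 [478. -22.] [496.  51.]
[244.32363164 210.53895795]
```

```bash
python3 -m inch '[{"offset":[0,0,0],"roll":0},{"offset":[0,0,0],"roll":0},{"offset":[0,0,0],"roll":0},{"offset":[0,0,0],"roll":0},{"offset":[0,0,0],"roll":0},{"offset":[0,0,0],"roll":0}]' -1
python3 -m inch '[{"offset":[0,0,-20],"roll":0},{"offset":[0,0,-15],"roll":0},{"offset":[0,0,-10],"roll":0},{"offset":[0,0,-4],"roll":0},{"offset":[0,0,0],"roll":0}]'
python3 -m inch '[{"offset":[0,0,0],"roll":0},{"offset":[0,0,0],"roll":0},{"offset":[0,0,0],"roll":0},{"offset":[0,0,0],"roll":0},{"offset":[0,0,0],"roll":0},{"offset":[0,0,0],"roll":0},{"offset":[0,0,0],"roll":0},{"offset":[0,0,0],"roll":0}]' 1 60
```

```text
time_s: 3.97
tcp_pos: [0.4969, 0.0141, 0.0491]
orientation: [[-0.963, 0.269, -0.0], [0.269, 0.963, 0.0], [0.0, 0.0, -1.0]]
ft_force: [-0.3, -0.3, -0.1]
finger_gap: 0.848
time_s: 4.38
tcp_pos: [0.4962, 0.0142, -0.0007]
orientation: [[-0.963, 0.269, -0.002], [0.269, 0.963, 0.0], [0.002, -0.0, -1.0]]
ft_force: [-0.6, -0.2, -0.2]
finger_gap: 0.998
time_s: 5.05
tcp_pos: [0.4974, 0.014, 0.0007]
orientation: [[-0.963, 0.269, 0.001], [0.269, 0.963, -0.0], [-0.001, -0.0, -1.0]]
ft_force: [-0.8, -1.3, 5.5]
finger_gap: 0.149
```

```bash
python3 -m inch '[{"offset":[0,0,0],"roll":0},{"offset":[0,0,5],"roll":0},{"offset":[0,0,15],"roll":0},{"offset":[0,0,25],"roll":0},{"offset":[0,0,30],"roll":0},{"offset":[0,0,30],"roll":0},{"offset":[0,0,25],"roll":0},{"offset":[0,0,20],"roll":0},{"offset":[0,0,0],"roll":0}]' 1 100
python3 -m inch '[{"offset":[5,20,0],"roll":0},{"offset":[8,30,0],"roll":1},{"offset":[8,34,0],"roll":1},{"offset":[9,34,0],"roll":1},{"offset":[10,34,0],"roll":1},{"offset":[9,34,0],"roll":1},{"offset":[9,34,0],"roll":1},{"offset":[8,32,0],"roll":1},{"offset":[5,22,0],"roll":0.8},{"offset":[5,14,0],"roll":0}]'
python3 -m inch '[{"offset":[0,0,0],"roll":0},{"offset":[0,0,0],"roll":0},{"offset":[0,0,0],"roll":0}]'
cat > look.py <<'E'
from h import *
import sys
D={n:camera(n) for n in sys.argv[2:]}
import pickle;pickle.dump(D,open(sys.argv[1]+'.pkl','wb'))
E
python3 look.py c2 scene side wrist; python3 - <<'E'
from h import *
import pickle
D=pickle.load(open('c2.pkl','rb'));s=read_state();print(s['tcp_pos'],s['joints'])
P=np.vstack([cloud(c).reshape(-1,3) for c in D.values()]);P=P[np.isfinite(P[:,0])]
w=np.array([.139,.9903]);u=np.array([-.9903,.139])
L=np.c_[P[:,:2]@u,P[:,:2]@w,P[:,2]]*1000
q=L[(abs(L[:,0]+526)<110)&(L[:,1]>250)&(L[:,1]<510)&(L[:,2]>125)&(L[:,2]<185)]
a=q[abs(q[:,0]+526)<70]; 
for z in range(125,185,6):
    k=q[(q[:,2]>=z)&(q[:,2]<z+6)]; 
    if len(k)>5: print(z,len(k),np.percentile(k[:,:2],[1,50,99],axis=0).round().tolist())
face=q[(q[:,2]<185)&(abs(q[:,1]-378)<95)]
A=np.c_[face[:,:2],np.ones(len(face))]
for i in range(6):
    x=np.linalg.lstsq(A,face[:,2],rcond=None)[0];r=face[:,2]-A@x;k=abs(r-np.median(r))<max(3,15-4*i);A=A[k];face=face[k]
print('face plane slopes',x[:2],'z at centre',x@[-526,378,1],len(face))
cv2.imwrite('pics/s3.png',np.hstack([cv2.resize(D['scene']['color'][180:360,220:460],(400,300)),cv2.resize(D['wrist']['color'],(400,300))]))
E
```

```text
time_s: 5.8
tcp_pos: [0.4993, 0.0144, 0.1537]
orientation: [[-0.963, 0.269, 0.006], [0.269, 0.963, -0.001], [-0.006, 0.001, -1.0]]
ft_force: [1.2, 0.5, -3.8]
finger_gap: 0.143
time_s: 6.63
tcp_pos: [0.5708, 0.3058, 0.1477]
orientation: [[-0.991, 0.131, -0.004], [0.131, 0.991, 0.001], [0.004, 0.001, -1.0]]
ft_force: [-0.3, 0.6, -4.1]
finger_gap: 0.141
time_s: 6.88
tcp_pos: [0.572, 0.3005, 0.1482]
orientation: [[-0.991, 0.136, -0.003], [0.136, 0.991, -0.002], [0.002, -0.003, -1.0]]
ft_force: [0.4, -0.2, -4.0]
finger_gap: 0.14
[0.57299915 0.30017837 0.1495271 ] [ -1.25434893  35.64439946 -41.52484348  91.62842978  25.80256737
  62.7571875   32.59413728]
143 20 [[-600.0, 290.0], [-565.0, 350.0], [-454.0, 468.0]]
149 121 [[-621.0, 284.0], [-553.0, 390.0], [-451.0, 469.0]]
155 819 [[-623.0, 283.0], [-462.0, 391.0], [-451.0, 469.0]]
161 54480 [[-591.0, 289.0], [-501.0, 388.0], [-452.0, 466.0]]
167 19807 [[-594.0, 288.0], [-471.0, 358.0], [-452.0, 466.0]]
173 27 [[-615.0, 323.0], [-551.0, 374.0], [-450.0, 429.0]]
179 211 [[-567.0, 360.0], [-514.0, 377.0], [-481.0, 393.0]]
face plane slopes [ 0.01324481 -0.00191339] z at centre 165.67388042495026 73321
```

View pics/s3.png

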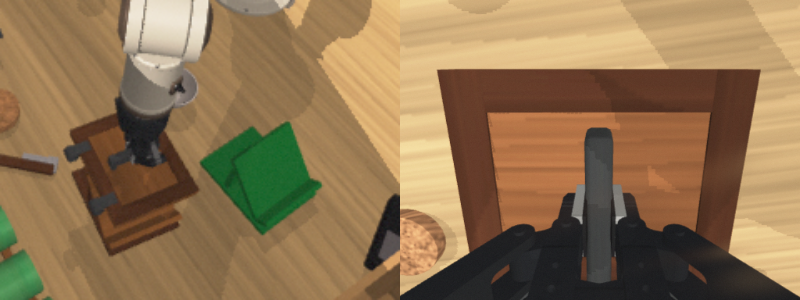

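```bash
python3 -m inch '[{"offset":[0,0,-10],"roll":0},{"offset":[0,0,-10],"roll":0},{"offset":[0,0,-6],"roll":0},{"offset":[0,0,-3],"roll":0},{"offset":[0,0,-2],"roll":0},{"offset":[0,0,0],"roll":0},{"offset":[0,0,0],"roll":0}]'
python3 -m inch '[{"offset":[0,0,-2],"roll":0},{"offset":[0,0,0],"roll":0}]'
```

```text
time_s: 7.62
tcp_pos: [0.573, 0.3022, 0.1193]
orientation: [[-0.991, 0.136, 0.0], [0.136, 0.991, 0.0], [0.0, 0.0, -1.0]]
ft_force: [0.3, 0.4, -4.1]
finger_gap: 0.139
time_s: 7.78
tcp_pos: [0.5731, 0.3022, 0.1173]
orientation: [[-0.991, 0.136, 0.0], [0.136, 0.991, 0.0], [-0.0, 0.0, -1.0]]
ft_force: [-0.1, 0.1, -3.3]
finger_gap: 0.143
```

```bash
python3 -m inch '[{"offset":[0,0,-1],"roll":0},{"offset":[0,0,0],"roll":0},{"offset":[0,0,0],"roll":0},{"offset":[0,0,5],"roll":0},{"offset":[0,0,8],"roll":0},{"offset":[0,0,10],"roll":0},{"offset":[0,0,10],"roll":0},{"offset":[0,0,10],"roll":0}]' 0.4
python3 -m inch '[{"offset":[0,0,15],"roll":0},{"offset":[0,0,20],"roll":0},{"offset":[0,0,20],"roll":0},{"offset":[0,0,10],"roll":0},{"offset":[0,0,0],"roll":0},{"offset":[0,0,0],"roll":0}]'
python3 look.py c3 scene side wrist; python3 - <<'E'
from h import *
import pickle
D=pickle.load(open('c3.pkl','rb'))
cv2.imwrite('pics/s4.png',np.hstack([cv2.resize(D['scene']['color'][180:360,220:460],(400,300)),cv2.resize(D['wrist']['color'],(400,300))]))
E
```

```text
time_s: 8.45
tcp_pos: [0.5734, 0.3019, 0.161]
orientation: [[-0.991, 0.136, 0.001], [0.136, 0.991, 0.0], [-0.001, 0.0, -1.0]]
ft_force: [0.1, -0.4, 0.2]
finger_gap: 0.298
time_s: 8.95
tcp_pos: [0.5733, 0.302, 0.2248]
orientation: [[-0.991, 0.136, 0.001], [0.136, 0.991, 0.0], [-0.001, 0.0, -1.0]]
ft_force: [-0.4, 0.3, -0.6]
finger_gap: 0.299
```

View pics/s4.png

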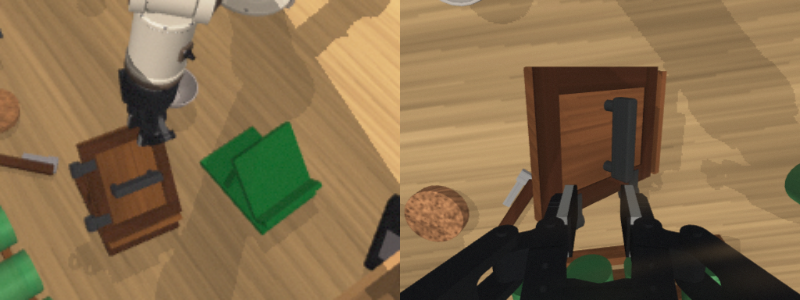

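```bash
cat > lw.py <<'E'
from h import *
import pickle
w=np.array([.139,.9903]);u=np.array([-.9903,.139])
def L(c):
    P=cloud(c).reshape(-1,3);P=P[np.isfinite(P[:,0])];return np.c_[P[:,:2]@u,P[:,:2]@w,P[:,2]]*1000
E
python3 - <<'E'
from lw import *
D=pickle.load(open('c3.pkl','rb'))
for n in D:
    q=L(D[n]);q=q[(abs(q[:,0]+526)<110)&(q[:,1]>250)&(q[:,1]<510)&(q[:,2]>25)&(q[:,2]<178)]
    s=(q[:,1]-438.5)*-.7071+(q[:,2]-30)*.7071; h=(q[:,1]-438.5)*.7071+(q[:,2]-30)*.7071
    f=(abs(h-17)<8)
    A=np.c_[q[f][:,0],s[f],np.ones(f.sum())];x=np.linalg.lstsq(A,h[f],rcond=None)[0]
    print(n,f.sum(),'slopes',x[:2].round(3),'h mid',(x@[-526,90,1]).round(1),'s ext',np.percentile(s[f],[.3,99.7]).round(1),'u ext',np.percentile(q[f][:,0],[.3,99.7]).round(1))
    b=(h>44)&(h<60);print('  bar',b.sum(),np.percentile(q[b][:,0],[3,97]).round(1),np.percentile(s[b],[3,50,97]).round(1))
    k=(s>175)&(s<190)&f; print('  top edge pts',len(q[k]), q[k].mean(0).round(1) if k.any() else '')
# tip z
s=read_state();t=s['tcp_pos']*1000;q=np.vstack([L(D['scene']),L(D['side'])]);T=[t[0]*u[0]+t[1]*u[1],t[0]*w[0]+t[1]*w[1]]
print('T',T,t[2]);k=q[(abs(q[:,0]-T[0])<15)&(abs(q[:,1]-T[1])<40)&(q[:,2]>185)&(q[:,2]<290)]
print(np.sort(k[:,2])[:30:3])
E
```

```text
scene 2797 slopes [-0.005 -0.008] h mid 18.0 s ext [-10.7 179. ] u ext [-623.4 -450.7]
  bar 174 [-568.6 -485. ] [82.4 90.4 96.2]
  top edge pts 77 [-553.2  324.6  167. ]
side 150 slopes [-0.006 -0.005] h mid 15.1 s ext [  7.9 189.2] u ext [-620.8 -447.7]
  bar 50 [-566.7 -483.3] [ 88.8  96.5 104.6]
  top edge pts 91 [-526.5  320.7  168.1]
wrist 23121 slopes [ 0.003 -0.011] h mid 18.6 s ext [ -1.2 180.4] u ext [-612.9 -450.4]
  bar 1925 [-565.8 -482.5] [85.3 95.5 97.4]
  top edge pts 2645 [-514.3  323.7  168. ]
T [np.float64(-524.9180262308605), np.float64(377.90319869259804)] 222.7518953923301
[250.88006443 253.45839013 254.93396319 256.23030552 256.78129576
 257.17823024 258.27758143 259.43161452 260.30767245 260.90529318]
```

```bash
python3 -m inch '[{"offset":[-1,-17,0],"roll":0},{"offset":[-1,-17,0],"roll":0},{"offset":[-1,-16,0],"roll":0},{"offset":[0,0,0],"roll":0},{"offset":[0,0,-20],"roll":0},{"offset":[0,0,-30],"roll":0},{"offset":[0,0,-30],"roll":0},{"offset":[0,0,-18],"roll":0},{"offset":[0,0,-10],"roll":0},{"offset":[0,0,0],"roll":0}]' -0.41 40
python3 -m inch '[{"offset":[0,0,0],"roll":0}]'
python3 look.py c4 wrist side; python3 - <<'E'
from lw import *
t=read_state()['tcp_pos']*1000;print('tcp u,w,z',t[:2]@u,t[:2]@w,t[2])
D=pickle.load(open('c4.pkl','rb'));
cv2.imwrite('pics/s5.png',np.hstack([cv2.resize(D['side']['color'][110:230,160:320],(400,300)),cv2.resize(D['wrist']['color'],(400,300))]))
E
```

```text
time_s: 9.93
tcp_pos: [0.5678, 0.2517, 0.113]
orientation: [[-0.991, 0.135, -0.005], [0.135, 0.991, -0.001], [0.005, -0.002, -1.0]]
ft_force: [-0.2, 0.3, 0.8]
finger_gap: 0.705
time_s: 10.02
tcp_pos: [0.5697, 0.2528, 0.116]
orientation: [[-0.991, 0.135, -0.001], [0.135, 0.991, 0.0], [0.001, 0.0, -1.0]]
ft_force: [-0.2, 0.5, -0.4]
finger_gap: 0.708
tcp u,w,z -530.1672994121184 330.0038602122194 117.6476212785539
```

View pics/s5.png

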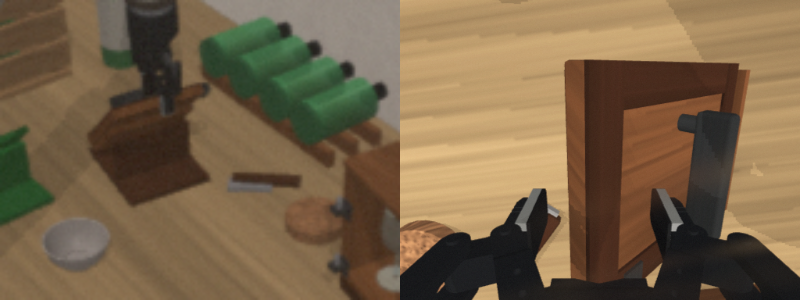

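```bash
python3 -m inch '[{"offset":[1,6,0],"roll":0},{"offset":[1,6,2],"roll":0},{"offset":[1,6,4],"roll":0},{"offset":[1,6,5],"roll":0},{"offset":[1,6,5],"roll":0},{"offset":[1,6,4],"roll":0},{"offset":[1,6,4],"roll":0},{"offset":[0,6,3],"roll":0},{"offset":[1,6,3],"roll":0},{"offset":[1,6,3],"roll":0}]'
python3 -m inch '[{"offset":[1,6,2],"roll":0},{"offset":[1,6,2],"roll":0},{"offset":[0,5,2],"roll":0},{"offset":[1,5,1],"roll":0},{"offset":[1,4,0],"roll":0},{"offset":[0,0,0],"roll":0}]'
python3 - <<'E'
from lw import *
t=read_state()['tcp_pos']*1000;print('tcp u,w,z',t[:2]@u,t[:2]@w,t[2])
for n in('scene','side'):
    q=L(camera(n))
    for z in range(35,235,15):
        k=q[(q[:,2]>z)&(q[:,2]<z+15)&(q[:,0]>-630)&(q[:,0]<-440)&(q[:,1]>300)&(q[:,1]<520)]
        if len(k)>4:print(n,z,len(k),np.percentile(k[:,1],[2,50,98]).round())
E
```

```text
time_s: 10.95
tcp_pos: [0.5791, 0.3131, 0.1498]
orientation: [[-0.991, 0.135, 0.0], [0.135, 0.991, 0.001], [-0.0, 0.001, -1.0]]
ft_force: [0.1, -2.1, 1.3]
finger_gap: 0.706
time_s: 11.45
tcp_pos: [0.5826, 0.3396, 0.1561]
orientation: [[-0.991, 0.134, -0.0], [0.134, 0.991, 0.001], [0.001, 0.001, -1.0]]
ft_force: [-0.8, -1.1, -0.2]
finger_gap: 0.704
tcp u,w,z -529.7298028489134 417.3319810157298 156.05594677996137
scene 35 314 [449. 457. 465.]
scene 50 189 [406. 447. 451.]
scene 65 96 [392. 443. 447.]
scene 80 125 [426. 439. 445.]
scene 95 99 [352. 433. 437.]
scene 110 101 [352. 429. 434.]
scene 125 311 [423. 444. 463.]
scene 140 210 [418. 423. 461.]
scene 155 140 [413. 418. 423.]
scene 170 194 [401. 414. 420.]
scene 185 147 [398. 411. 453.]
scene 200 281 [388. 404. 458.]
scene 215 16 [384. 396. 458.]
scene 230 62 [360. 458. 480.]
side 35 112 [347. 356. 441.]
side 50 130 [348. 358. 437.]
side 65 214 [350. 382. 432.]
side 80 226 [351. 397. 436.]
side 95 145 [350. 414. 425.]
side 110 158 [344. 409. 421.]
side 125 95 [399. 407. 418.]
side 140 107 [397. 404. 419.]
side 155 104 [393. 400. 408.]
side 170 118 [389. 397. 416.]
side 185 112 [380. 393. 452.]
side 200 191 [373. 392. 451.]
side 215 48 [371. 396. 452.]
side 230 40 [352. 384. 456.]
```

```bash
python3 -m inch '[{"offset":[0,2,1],"roll":0},{"offset":[1,3,2],"roll":0},{"offset":[0,3,2],"roll":0},{"offset":[1,3,2],"roll":0},{"offset":[0,3,2],"roll":0},{"offset":[1,3,1],"roll":0},{"offset":[0,2,0],"roll":0},{"offset":[0,0,0],"roll":0}]' 0.3 40
python3 -m inch '[{"offset":[0,0,0],"roll":0},{"offset":[0,0,0],"roll":0},{"offset":[0,0,0],"roll":0},{"offset":[0,0,0],"roll":0},{"offset":[0,0,0],"roll":0},{"offset":[0,0,0],"roll":0}]' 1 60
python3 -m inch '[{"offset":[0,0,0],"roll":0},{"offset":[0,0,0],"roll":0}]' 1 110
python3 - <<'E'
from lw import *
t=read_state()['tcp_pos']*1000;print('tcp u,w,z',t[:2]@u,t[:2]@w,t[2])
for n in('scene','side'):
    q=L(camera(n))
    for z in range(35,235,15):
        k=q[(q[:,2]>z)&(q[:,2]<z+15)&(q[:,0]>-630)&(q[:,0]<-440)&(q[:,1]>300)&(q[:,1]<520)]
        if len(k)>4:print(n,z,len(k),np.percentile(k[:,1],[2,50,98]).round())
E
```

```text
time_s: 12.22
tcp_pos: [0.5859, 0.358, 0.1664]
orientation: [[-0.991, 0.135, 0.0], [0.135, 0.991, 0.001], [-0.0, 0.001, -1.0]]
ft_force: [-0.4, 0.4, 0.1]
finger_gap: 0.35
time_s: 12.72
tcp_pos: [0.586, 0.3577, 0.1663]
orientation: [[-0.991, 0.136, 0.0], [0.136, 0.991, 0.001], [-0.0, 0.001, -1.0]]
ft_force: [0.8, 3.1, -1.9]
finger_gap: 0.169
time_s: 12.88
tcp_pos: [0.5861, 0.3577, 0.1665]
orientation: [[-0.991, 0.136, 0.0], [0.136, 0.991, 0.001], [-0.0, 0.001, -1.0]]
ft_force: [0.6, 3.8, -0.3]
finger_gap: 0.161
tcp u,w,z -530.675011677164 435.6601735724755 166.49276302485825
scene 35 180 [369. 461. 465.]
scene 50 43 [361. 450. 460.]
scene 65 67 [388. 448. 454.]
scene 80 235 [372. 383. 452.]
scene 95 325 [349. 369. 449.]
scene 110 164 [353. 365. 482.]
scene 125 414 [446. 468. 483.]
scene 140 76 [445. 447. 449.]
scene 155 70 [445. 446. 450.]
scene 170 107 [433. 446. 451.]
scene 185 120 [434. 447. 451.]
scene 200 126 [427. 447. 456.]
scene 215 243 [429. 440. 450.]
scene 230 38 [405. 430. 472.]
side 35 110 [348. 357. 438.]
side 50 136 [350. 358. 439.]
side 65 245 [351. 389. 439.]
side 80 236 [350. 426. 446.]
side 95 163 [348. 429. 442.]
side 110 184 [343. 427. 438.]
side 125 116 [422. 430. 440.]
side 140 115 [421. 430. 437.]
side 155 116 [421. 430. 439.]
side 170 145 [421. 430. 442.]
side 185 126 [419. 429. 446.]
side 200 122 [413. 428. 447.]
side 215 124 [412. 431. 448.]
side 230 22 [398. 424. 464.]
```

```bash
python3 -m inch '[{"offset":[0,0,5],"roll":0},{"offset":[0,0,10],"roll":0},{"offset":[0,0,20],"roll":0},{"offset":[0,0,25],"roll":0},{"offset":[0,0,25],"roll":0},{"offset":[0,0,15],"roll":0},{"offset":[0,0,0],"roll":0}]'
python3 look.py c5 scene side; python3 - <<'E'
from lw import *
D=pickle.load(open('c5.pkl','rb'))
for n,c in D.items():
    P=cloud(c);m=np.isfinite(P[...,0]);q=P[m]*1000;C=c['color'][m].astype(int)
    b=(q[:,0]>570)&(q[:,0]<850)&(q[:,1]>-360)&(q[:,1]<-80)
    t=b&(abs(q[:,2]-224)<5); r=cv2.minAreaRect(q[t][:,:2].astype(np.float32));print(n,'top',t.sum(),np.median(q[t][:,2]),[np.round(x,1) for x in r])
    sat=C.max(1)-C.min(1)
    for z0,z1 in((40,82),(140,182)):
        k=b&(q[:,2]>z0)&(q[:,2]<z1)&(sat<28)&(q[:,0]<650)&(q[:,1]>-180)
        print(n,z0,k.sum());v,uu=np.where(m);
        if k.sum():
            for a in np.c_[uu[k],v[k],q[k].round(1),C[k]]: print('   ',a.tolist())
E
```

```text
time_s: 13.57
tcp_pos: [0.5875, 0.3569, 0.2706]
orientation: [[-0.991, 0.137, 0.005], [0.137, 0.991, 0.001], [-0.005, 0.002, -1.0]]
ft_force: [0.4, 0.7, -2.4]
finger_gap: 0.163
scene top 2309 223.80420476791807 [array([ 700.3, -218.6]), array([204.5, 170.3]), np.float64(80.8)]
scene 40 29
    [217.0, 197.0, 617.8, -121.1, 77.0, 98.0, 105.0, 116.0]
    [218.0, 197.0, 614.6, -119.6, 76.6, 110.0, 116.0, 126.0]
    [217.0, 198.0, 618.9, -119.4, 73.9, 101.0, 105.0, 112.0]
    [218.0, 198.0, 614.6, -120.7, 69.6, 111.0, 110.0, 117.0]
    [219.0, 198.0, 607.4, -128.9, 55.8, 86.0, 86.0, 92.0]
    [215.0, 199.0, 622.8, -129.7, 59.1, 56.0, 68.0, 82.0]
    [216.0, 199.0, 620.3, -126.4, 61.2, 65.0, 69.0, 73.0]
    [217.0, 199.0, 617.9, -123.1, 63.3, 90.0, 90.0, 94.0]
    [218.0, 199.0, 616.2, -117.8, 68.1, 102.0, 103.0, 109.0]
    [219.0, 199.0, 611.8, -119.3, 63.6, 84.0, 83.0, 86.0]
    [220.0, 199.0, 607.7, -120.1, 59.9, 67.0, 71.0, 77.0]
    [215.0, 200.0, 625.8, -123.2, 62.5, 52.0, 59.0, 71.0]
    [216.0, 200.0, 621.8, -124.0, 59.0, 59.0, 61.0, 61.0]
    [217.0, 200.0, 619.5, -120.2, 61.7, 71
[... 8082 characters left out ...]
5.0, 195.0, 608.0, -131.8, 158.6, 46.0, 48.0, 56.0]
    [296.0, 195.0, 613.2, -131.0, 155.6, 42.0, 46.0, 53.0]
    [297.0, 195.0, 613.7, -135.5, 158.1, 38.0, 42.0, 50.0]
    [298.0, 195.0, 619.2, -134.3, 154.8, 32.0, 37.0, 43.0]
    [299.0, 195.0, 628.0, -129.7, 147.7, 34.0, 40.0, 47.0]
    [300.0, 195.0, 626.0, -136.9, 153.1, 39.0, 49.0, 61.0]
    [295.0, 196.0, 610.9, -128.7, 151.0, 46.0, 57.0, 73.0]
    [298.0, 196.0, 626.7, -126.2, 141.9, 38.0, 44.0, 47.0]
    [299.0, 196.0, 629.3, -128.4, 142.0, 37.0, 43.0, 47.0]
    [300.0, 196.0, 628.7, -134.2, 145.9, 36.0, 49.0, 62.0]
    [298.0, 197.0, 623.0, -130.6, 142.0, 37.0, 43.0, 56.0]
    [299.0, 197.0, 625.7, -132.7, 142.1, 38.0, 44.0, 53.0]
```

```bash
python3 -m inch '[{"offset":[-5,-10,0],"roll":0},{"offset":[-6,-20,0],"roll":0},{"offset":[-6,-30,0],"roll":0},{"offset":[-6,-33,0],"roll":0},{"offset":[-6,-33,0],"roll":0},{"offset":[-6,-33,0],"roll":0},{"offset":[-6,-33,0],"roll":0},{"offset":[-6,-33,0],"roll":0},{"offset":[-5,-33,0],"roll":0},{"offset":[-5,-33,0],"roll":0}]'
python3 -m inch '[{"offset":[-5,-33,0],"roll":0},{"offset":[-5,-33,0],"roll":0},{"offset":[-5,-33,-5],"roll":0},{"offset":[-5,-31,-10],"roll":0},{"offset":[-5,-25,-15],"roll":0},{"offset":[-5,-17,-15],"roll":0},{"offset":[0,-8,-15],"roll":0},{"offset":[0,0,-12],"roll":0},{"offset":[0,0,0],"roll":0},{"offset":[0,0,0],"roll":0}]'
python3 look.py c6 scene side; python3 - <<'E'
from lw import *
D=pickle.load(open('c6.pkl','rb'));s=read_state();print(s['tcp_pos']*1000,s['orientation'].round(3).tolist())
for n,c in D.items():
    P=cloud(c);m=np.isfinite(P[...,0]);q=P[m]*1000;C=c['color'][m].astype(int);t=s['tcp_pos']*1000
    print(n,pix(c,[.585,-.123,.11]),pix(c,[.585,-.123,.21]),pix(c,[.615,-.1235,.07]))
    sat=C.max(1)-C.min(1)
    for z0,z1 in((100,125),(198,224)):
        k=(abs(q[:,0]-t[0]-85)<22)&(abs(q[:,1]-t[1]+9)<25)&(q[:,2]>z0)&(q[:,2]<z1)&(sat<28)
        if k.sum(): print(n,z0,k.sum(),np.percentile(q[k]-t,[10,50,90],axis=0).round(1).tolist())
E
```

```text
time_s: 14.5
tcp_pos: [0.5266, 0.0633, 0.2641]
orientation: [[-0.991, 0.136, -0.004], [0.136, 0.991, -0.001], [0.004, -0.002, -1.0]]
ft_force: [0.4, -1.1, -4.1]
finger_gap: 0.162
time_s: 15.33
tcp_pos: [0.4978, -0.1126, 0.193]
orientation: [[-0.991, 0.134, -0.003], [0.134, 0.991, 0.002], [0.003, 0.001, -1.0]]
ft_force: [0.5, -0.1, -3.1]
finger_gap: 0.16
[ 499.56980356 -112.5044107   194.68135052] [[-0.991, 0.133, 0.001], [0.133, 0.991, 0.0], [-0.001, 0.001, -1.0]]
scene [224.47974626 187.06788503] [222.81644091 167.68184648] [217.5376249  197.43759532]
scene 100 44 [[67.4, -9.5, -93.0], [78.9, 2.2, -84.8], [89.0, 6.9, -79.4]]
scene 198 52 [[68.6, -10.9, 6.7], [80.2, 1.0, 15.4], [90.4, 4.9, 20.5]]
side [287.70732517 207.48275319] [288.39003961 184.00739476] [294.20230925 213.06042456]
side 100 35 [[74.3, -16.3, -92.4], [81.0, -10.5, -82.2], [90.1, -0.8, -73.9]]
side 198 33 [[73.4, -17.2, 6.7], [82.0, -13.0, 17.8], [89.1, 0.0, 23.8]]
```

```bash
python3 -m inch '[{"offset":[8,-1,0],"roll":0},{"offset":[10,-1,0],"roll":0},{"offset":[8,0,0],"roll":0},{"offset":[5,0,0],"roll":0},{"offset":[0,0,0],"roll":0},{"offset":[0,0,0],"roll":0},{"offset":[0,0,0],"roll":0}]'
python3 - <<'E'
from h import *
import pickle
D={}
for n in('scene','side'):
    f=[camera(n) for _ in range(4)];c=f[0];c['color']=np.mean([x['color'].astype(float) for x in f],0);D[n]=c
pickle.dump(D,open('c7.pkl','wb'))
S=read_state();print(S['tcp_pos'])
o=[]
for n,c in D.items():
    a=pix(c,[.615,-.1235,.13]).round().astype(int);i=c['color'][a[1]-36:a[1]+36,a[0]-24:a[0]+24].astype(np.uint8);o.append(cv2.resize(i,(400,600),interpolation=cv2.INTER_CUBIC));print(n,a)
cv2.imwrite('pics/s6.png',np.hstack(o))
E
```

```text
time_s: 16.02
tcp_pos: [0.5296, -0.1158, 0.194]
orientation: [[-0.991, 0.135, -0.001], [0.135, 0.991, 0.0], [0.001, 0.0, -1.0]]
ft_force: [-1.1, 0.4, -4.5]
finger_gap: 0.164
[ 0.52990927 -0.1160541   0.1942898 ]
scene [216 187]
side [295 200]
```

View pics/s6.png

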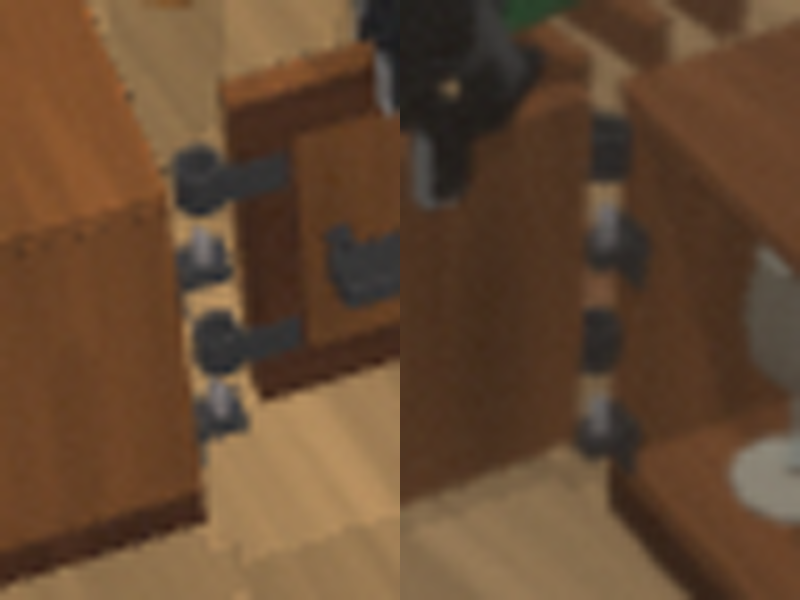

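```bash
Z='x'; python3 -m inch '[{"offset":[1,0.5,0],"roll":0},{"offset":[1,0,-5],"roll":0},{"offset":[0,0,-5],"roll":0},{"offset":[0,0,-4],"roll":0},{"offset":[0,0,-2],"roll":0},{"offset":[0,0,0],"roll":0},{"offset":[0,0,0],"roll":0}]'
python3 -m inch '[{"offset":[0,0,-2],"roll":0},{"offset":[0,0,-1],"roll":0},{"offset":[0,0,0],"roll":0}]'
python3 -m inch '[{"offset":[0,0,-2],"roll":0},{"offset":[0,0,-1],"roll":0},{"offset":[0,0,0],"roll":0}]'
```

```text
time_s: 17.0
tcp_pos: [0.5318, -0.1154, 0.1779]
orientation: [[-0.991, 0.136, -0.001], [0.136, 0.991, 0.0], [0.001, 0.0, -1.0]]
ft_force: [-0.2, 0.5, -4.3]
finger_gap: 0.164
time_s: 17.25
tcp_pos: [0.5319, -0.1154, 0.1751]
orientation: [[-0.991, 0.136, -0.0], [0.136, 0.991, 0.0], [0.0, 0.0, -1.0]]
ft_force: [0.3, -0.5, -3.3]
finger_gap: 0.162
time_s: 17.5
tcp_pos: [0.532, -0.1158, 0.1721]
orientation: [[-0.991, 0.136, 0.0], [0.136, 0.991, -0.0], [-0.0, -0.0, -1.0]]
ft_force: [1.4, -1.7, -4.4]
finger_gap: 0.164
```

```bash
python3 -m inch '[{"offset":[0,0,-2],"roll":0},{"offset":[0,0,-1],"roll":0},{"offset":[0,0,0],"roll":0}]'
python3 -m inch '[{"offset":[0,0,-2],"roll":0},{"offset":[0,0,-1],"roll":0},{"offset":[0,0,0],"roll":0}]'
```

```text
time_s: 17.75
tcp_pos: [0.5319, -0.1161, 0.169]
orientation: [[-0.991, 0.136, -0.0], [0.136, 0.991, -0.001], [-0.0, -0.001, -1.0]]
ft_force: [0.1, -2.0, -4.7]
finger_gap: 0.163
time_s: 18.0
tcp_pos: [0.5318, -0.116, 0.1659]
orientation: [[-0.991, 0.136, -0.0], [0.136, 0.991, -0.0], [0.0, -0.0, -1.0]]
ft_force: [-0.1, -2.9, -3.9]
finger_gap: 0.162
```

```bash
python3 -m inch '[{"offset":[0,-0.6,-2],"roll":0},{"offset":[0,0,-1],"roll":0},{"offset":[0,0,0],"roll":0}]'
python3 -m inch '[{"offset":[0,0,-2],"roll":0},{"offset":[0,0,-1],"roll":0},{"offset":[0,0,0],"roll":0}]'
python3 -m inch '[{"offset":[0,0,-1],"roll":0},{"offset":[0,0,0],"roll":0}]'
python3 -m inch '[{"offset":[0,0,-1],"roll":0},{"offset":[0,0,0],"roll":0}]'
```

```text
time_s: 18.25
tcp_pos: [0.5319, -0.1162, 0.1629]
orientation: [[-0.991, 0.136, -0.0], [0.136, 0.991, 0.0], [0.0, -0.0, -1.0]]
ft_force: [1.3, -1.8, -4.1]
finger_gap: 0.166
time_s: 18.5
tcp_pos: [0.5319, -0.1162, 0.16]
orientation: [[-0.991, 0.136, -0.0], [0.136, 0.991, -0.0], [0.0, -0.0, -1.0]]
ft_force: [-0.6, -2.1, -3.0]
finger_gap: 0.165
time_s: 18.67
tcp_pos: [0.5319, -0.1162, 0.1591]
orientation: [[-0.991, 0.136, -0.0], [0.136, 0.991, -0.0], [0.0, -0.0, -1.0]]
ft_force: [-0.4, -3.1, -3.0]
finger_gap: 0.16
time_s: 18.83
tcp_pos: [0.532, -0.1161, 0.1585]
orientation: [[-0.991, 0.136, -0.0], [0.136, 0.991, -0.0], [0.0, -0.0, -1.0]]
ft_force: [-2.5, -2.2, 1.0]
finger_gap: 0.163
```

```bash
python3 -m inch '[{"offset":[0,0,-1],"roll":0},{"offset":[0,0,0],"roll":0}]'
python3 - <<'E'
from h import *
o=[]
for n in('scene','side'):
    c=camera(n);a=pix(c,[.60,-.1235,.13]).round().astype(int);i=c['color'][a[1]-36:a[1]+36,a[0]-24:a[0]+24];o.append(cv2.resize(i,(400,600),interpolation=cv2.INTER_CUBIC))
cv2.imwrite('pics/s7.png',np.hstack(o))
E
```

```text
time_s: 19.0
tcp_pos: [0.5319, -0.1161, 0.1583]
orientation: [[-0.991, 0.136, -0.0], [0.136, 0.991, -0.001], [0.0, -0.001, -1.0]]
ft_force: [-6.1, -1.1, 8.2]
finger_gap: 0.161
```

View pics/s7.png

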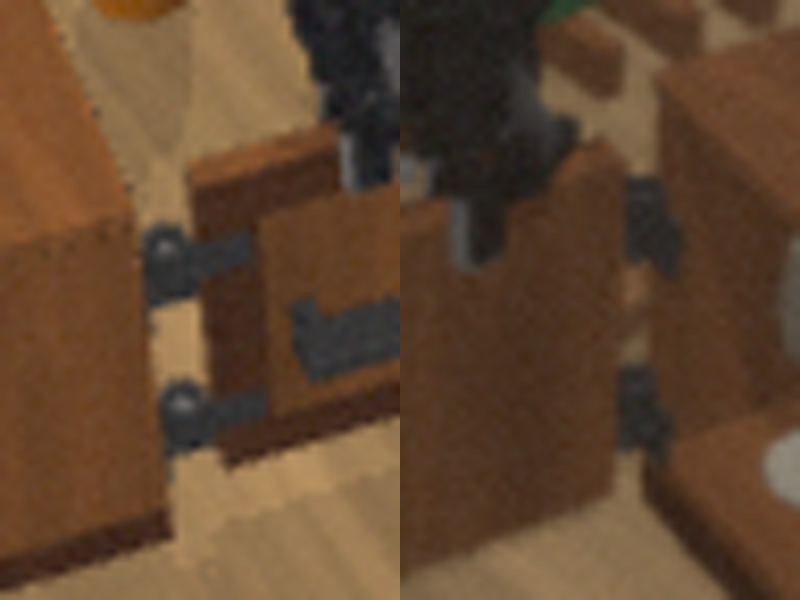

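```bash
python3 -m inch '[{"offset":[0,0,1],"roll":0},{"offset":[0,0,0],"roll":0},{"offset":[0,0,0],"roll":0},{"offset":[0,0,0],"roll":0},{"offset":[0,0,0],"roll":0},{"offset":[0,0,0],"roll":0},{"offset":[0,0,0],"roll":0}]' 0.2 40
python3 -m inch '[{"offset":[0,0,8],"roll":0},{"offset":[0,0,15],"roll":0},{"offset":[0,0,25],"roll":0},{"offset":[0,0,20],"roll":0},{"offset":[0,0,0],"roll":0}]'
python3 - <<'E'
from h import *
import pickle
s=camera('scene');d=camera('side');pickle.dump({'scene':s,'side':d},open('c8.pkl','wb'))
a=pix(s,[.54,-.1235,.13]).round().astype(int);b=pix(d,[.54,-.1235,.13]).round().astype(int)
cv2.imwrite('pics/s8.png',np.hstack([cv2.resize(c['color'][p[1]-60:p[1]+60,p[0]-40:p[0]+40],(400,600),interpolation=cv2.INTER_CUBIC) for c,p in((s,a),(d,b))]))
P=np.vstack([cloud(c).reshape(-1,3) for c in(s,d)]);P=P[np.isfinite(P[:,0])]*1000
# in pivot frame: angle & radius for wood panel pts between z 60..200
q=P[(P[:,2]>60)&(P[:,2]<212)];v=q[:,:2]-[615,-123.5];r=np.hypot(*v.T);an=np.degrees(np.arctan2(v[:,1],v[:,0]))%360
k=(r>20)&(r<180)&(an>120)&(an<235)
print(k.sum(),np.percentile(an[k],[5,25,50,75,95]),'top z',np.percentile(q[k][:,2],99.5),'rmax',np.percentile(r[k],99))
E
```

```text
time_s: 19.68
tcp_pos: [0.532, -0.1159, 0.1581]
orientation: [[-0.991, 0.135, -0.0], [0.135, 0.991, 0.0], [0.0, 0.0, -1.0]]
ft_force: [0.7, 0.0, 1.0]
finger_gap: 0.398
time_s: 20.1
tcp_pos: [0.535, -0.1161, 0.231]
orientation: [[-0.991, 0.135, 0.007], [0.135, 0.991, -0.002], [-0.007, -0.001, -1.0]]
ft_force: [1.3, -0.5, 0.5]
finger_gap: 0.403
2764 [152.07641332 168.26371791 175.09384838 178.79846314 191.7390365 ] top z 211.0861525859676 rmax 165.77165841576897
```

```bash
python3 -m inch '[{"offset":[-18,15,10],"roll":0},{"offset":[-18,15,0],"roll":0},{"offset":[-17,16,0],"roll":0},{"offset":[0,6,0],"roll":0},{"offset":[0,0,-15],"roll":0},{"offset":[0,0,-25],"roll":0},{"offset":[0,0,-25],"roll":0},{"offset":[0,0,-20],"roll":0},{"offset":[0,0,-5],"roll":0},{"offset":[0,0,0],"roll":0}]' 1 40
python3 -m inch '[{"offset":[0,-6,0],"roll":0},{"offset":[0,-8,0],"roll":0},{"offset":[-1,-8,0],"roll":0},{"offset":[-1,-8,0],"roll":0},{"offset":[-1,-8,0],"roll":0},{"offset":[-1,-8,0],"roll":0},{"offset":[-1,-8,0],"roll":0},{"offset":[-1,-8,0],"roll":0},{"offset":[0,0,0],"roll":0}]'
```

```text
time_s: 21.03
tcp_pos: [0.4773, -0.0638, 0.1443]
orientation: [[-0.991, 0.135, -0.004], [0.135, 0.991, 0.002], [0.005, 0.001, -1.0]]
ft_force: [-0.0, -0.4, 0.6]
finger_gap: -0.001
time_s: 21.78
tcp_pos: [0.4725, -0.1285, 0.1461]
orientation: [[-0.99, 0.138, -0.0], [0.138, 0.99, -0.001], [0.0, -0.001, -1.0]]
ft_force: [-0.5, 0.1, -0.5]
finger_gap: -0.001
```

Continue along the arc (waypoints 210°, 230°, 245°).

```bash
python3 -m inch '[{"offset":[1,-8,0],"roll":0},{"offset":[1,-8,0],"roll":0},{"offset":[2,-8,0],"roll":0},{"offset":[3,-8,0],"roll":0},{"offset":[3,-8,0],"roll":0},{"offset":[3,-7,0],"roll":0},{"offset":[4,-7,0],"roll":0},{"offset":[5,-7,0],"roll":0},{"offset":[5,-7,0],"roll":0},{"offset":[5,-7,0],"roll":0}]'
python3 -m inch '[{"offset":[5,-7,0],"roll":0},{"offset":[5,-6,0],"roll":0},{"offset":[6,-5,0],"roll":0},{"offset":[6,-5,0],"roll":0},{"offset":[6,-5,0],"roll":0},{"offset":[6,-4,0],"roll":0},{"offset":[0,0,0],"roll":0},{"offset":[0,0,0],"roll":0}]'
cat > ang.py <<'E'
from h import *
P=np.vstack([cloud(camera(n)).reshape(-1,3) for n in('scene','side')]);P=P[np.isfinite(P[:,0])]*1000
q=P[(P[:,2]>40)&(P[:,2]<130)];v=q[:,:2]-[615,-123.5];r=np.hypot(*v.T);an=np.degrees(np.arctan2(v[:,1],v[:,0]))%360
k=(r>100)&(r<175)&(an>150)&(an<272)
print(k.sum(),'ang hist',np.histogram(an[k],bins=np.arange(150,276,6))[0].tolist(),read_state()['tcp_pos'])
E
python3 ang.py
```

```text
time_s: 22.62
tcp_pos: [0.5056, -0.2017, 0.1461]
orientation: [[-0.991, 0.136, 0.0], [0.136, 0.991, 0.0], [0.0, 0.0, -1.0]]
ft_force: [0.5, 1.1, 0.4]
finger_gap: 0.002
time_s: 23.28
tcp_pos: [0.5393, -0.233, 0.1461]
orientation: [[-0.991, 0.136, 0.0], [0.136, 0.991, 0.0], [0.0, 0.0, -1.0]]
ft_force: [-0.3, -0.4, -0.8]
finger_gap: -0.002
423 ang hist [0, 0, 0, 0, 0, 0, 0, 0, 0, 0, 0, 7, 55, 62, 93, 160, 3, 0, 0, 39] [ 0.53877856 -0.23264068  0.14611723]
```

```bash
python3 -m inch '[{"offset":[5,-4,0],"roll":0},{"offset":[5,-4,0],"roll":0},{"offset":[5,-3,0],"roll":0},{"offset":[5,-3,0],"roll":0},{"offset":[4,-2,0],"roll":0},{"offset":[3,-2,0],"roll":0},{"offset":[3,-2,0],"roll":0},{"offset":[0,0,0],"roll":0},{"offset":[0,0,0],"roll":0}]'
python3 -m inch '[{"offset":[2,0,0],"roll":0},{"offset":[2,0,0],"roll":0},{"offset":[0,0,0],"roll":0}]'
python3 ang.py
```

```text
time_s: 24.13
tcp_pos: [0.569, -0.2531, 0.1461]
orientation: [[-0.991, 0.136, -0.0], [0.136, 0.991, 0.0], [0.0, 0.0, -1.0]]
ft_force: [-0.5, 0.1, -0.4]
finger_gap: -0.001
time_s: 24.38
tcp_pos: [0.5734, -0.2529, 0.1463]
orientation: [[-0.991, 0.135, 0.0], [0.135, 0.991, -0.0], [-0.0, 0.0, -1.0]]
ft_force: [0.5, 0.1, 0.1]
finger_gap: -0.001
463 ang hist [0, 0, 0, 0, 0, 0, 0, 0, 0, 0, 0, 0, 0, 0, 23, 69, 37, 229, 62, 40] [ 0.57307407 -0.25290309  0.14625891]
```

Nearly shut; push in small steps until a reaction shows.

```bash
for i in 1; do python3 -m inch '[{"offset":[2,0,0],"roll":0},{"offset":[2,0,0],"roll":0},{"offset":[0,0,0],"roll":0},{"offset":[0,0,0],"roll":0}]'; done
python3 -m inch '[{"offset":[1,0,0],"roll":0},{"offset":[1,0,0],"roll":0},{"offset":[0,0,0],"roll":0}]'
python3 -m inch '[{"offset":[1,0,0],"roll":0},{"offset":[1,0,0],"roll":0},{"offset":[0,0,0],"roll":0}]'
```

```text
time_s: 24.82
tcp_pos: [0.5772, -0.253, 0.1462]
orientation: [[-0.991, 0.136, 0.0], [0.136, 0.991, 0.0], [-0.0, 0.0, -1.0]]
ft_force: [-0.5, 0.2, -1.2]
finger_gap: 0.002
time_s: 25.07
tcp_pos: [0.5792, -0.2531, 0.1462]
orientation: [[-0.991, 0.136, 0.0], [0.136, 0.991, -0.0], [-0.0, 0.0, -1.0]]
ft_force: [-0.3, 0.6, -0.5]
finger_gap: -0.002
time_s: 25.32
tcp_pos: [0.5812, -0.2531, 0.1462]
orientation: [[-0.991, 0.136, 0.0], [0.136, 0.991, 0.0], [-0.0, 0.0, -1.0]]
ft_force: [0.3, 0.9, 0.8]
finger_gap: -0.0
```

```bash
cat > face.py <<'E'
from h import *
x=np.array([.987,-.162]);y=np.array([.162,.987]);o=np.array([616.4,-206.2])
for n in('side','wrist'):
    P=cloud(camera(n)).reshape(-1,3);P=P[np.isfinite(P[:,0])]*1000
    c=np.c_[(P[:,:2]-o)@x,(P[:,:2]-o)@y,P[:,2]]
    for y0 in range(-90,90,20):
        k=(c[:,1]>y0)&(c[:,1]<y0+20)&(c[:,2]>40)&(c[:,2]<(105 if n=='side' else 205))&(abs(c[:,0]+30)<60)
        if k.sum()>8:print(n,y0,k.sum(),'x:',np.percentile(c[k,0],[10,50,90]).round(1))
t=read_state()['tcp_pos'][:2]*1000-o;print('tcp cup',t@x,t@y)
E
python3 face.py
```

```text
side -90 111 x: [-20.3 -12.5   1.8]
side -70 54 x: [-20.4 -18.3 -16.3]
side -50 51 x: [-19.8 -17.1 -15.5]
side -30 30 x: [-22.  -18.8 -15.8]
side -10 16 x: [-22.  -19.6 -17.3]
side 10 12 x: [-21.  -19.8 -17.8]
side 30 15 x: [-22.7 -20.5 -17.9]
side 50 14 x: [-23.4 -20.7 -17.9]
side 70 18 x: [-25.6 -21.4 -11. ]
wrist -90 2683 x: [-19.7 -18.5 -17.8]
wrist -70 3053 x: [-38.4 -20.  -17.5]
wrist -50 3573 x: [-49.7 -34.4 -16.9]
wrist -30 4282 x: [-48.5 -17.6 -16.6]
wrist -10 5025 x: [-47.4 -18.  -16.8]
wrist 10 5522 x: [-46.8 -18.4 -17. ]
wrist 30 4505 x: [-21.3 -18.9 -17.3]
wrist 50 3085 x: [-21.7 -20.2 -19. ]
wrist 70 1250 x: [-24.6 -22.6 -13.5]
tcp cup -27.293223070677275 -51.95688697936379
```

```bash
python3 -m inch '[{"offset":[-4,0,0],"roll":0},{"offset":[-10,1,0],"roll":0},{"offset":[-20,3,0],"roll":0},{"offset":[-25,3,0],"roll":0},{"offset":[-20,3,20],"roll":0},{"offset":[-10,3,30],"roll":0},{"offset":[0,0,30],"roll":0},{"offset":[0,0,0],"roll":0},{"offset":[0,0,0],"roll":0},{"offset":[0,0,0],"roll":0}]'
python3 face.py; python3 - <<'E'
from h import *
s=camera('scene');d=camera('side')
cv2.imwrite('pics/s9.png',np.hstack([cv2.resize(s['color'][60:300,60:320],(400,369)),cv2.resize(d['color'][100:340,180:440],(400,369))]))
E
```

```text
time_s: 26.25
tcp_pos: [0.4917, -0.2402, 0.2261]
orientation: [[-0.991, 0.136, 0.0], [0.136, 0.991, -0.001], [-0.0, -0.001, -1.0]]
ft_force: [0.2, -0.5, -0.4]
finger_gap: 0.003
side -90 110 x: [-21.9 -14.1   2.6]
side -70 55 x: [-22.1 -20.1 -18.6]
side -50 45 x: [-21.8 -19.7 -16.9]
side -30 31 x: [-22.  -20.1 -17.1]
side -10 14 x: [-22.8 -21.  -17.5]
side 10 15 x: [-23.3 -21.1 -18.3]
side 30 15 x: [-22.4 -20.9 -18.6]
side 50 13 x: [-22.3 -20.  -17.8]
side 70 17 x: [-25.1 -20.8 -12.2]
wrist -90 136 x: [-22.6 -22.    1. ]
wrist -70 131 x: [-22.  -20.3 -19.6]
wrist -50 127 x: [-55.2 -20.5 -19.6]
wrist -30 557 x: [-55.1 -44.8 -19.1]
wrist -10 1150 x: [-54.4 -34.5 -18.5]
wrist 10 1137 x: [-54.2 -34.7 -18.8]
wrist 30 771 x: [-48.6 -20.5 -18.4]
wrist 50 1317 x: [-22.6 -20.8 -19.9]
wrist 70 1527 x: [-24.5 -21.7  -0.4]
tcp cup -118.13415814827877 -53.44785844677622
```

View pics/s9.png

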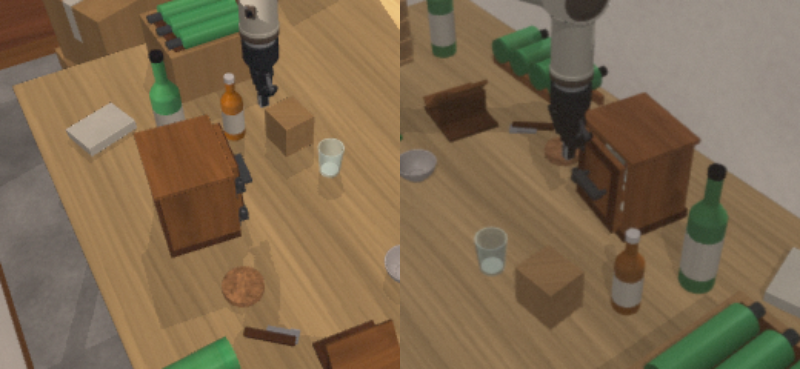

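```bash
python3 -m inch '[{"offset":[0,0,0],"roll":0},{"offset":[0,0,0],"roll":0},{"offset":[0,0,0],"roll":0},{"offset":[0,0,0],"roll":0},{"offset":[0,0,0],"roll":0},{"offset":[0,0,0],"roll":0},{"offset":[0,0,0],"roll":0},{"offset":[0,0,0],"roll":0}]' | head -1
python3 face.py | grep -E 'side -(7|5|3)0|wrist -(9|7)0'; python3 -c "
from workcell import *
print(sign_off())"
```

```text
time_s: 27.12
side -70 49 x: [-23.  -20.6 -18.2]
side -50 55 x: [-21.8 -18.7 -16.9]
side -30 27 x: [-21.3 -20.2 -17.5]
wrist -90 154 x: [-22.6 -22.    1.2]
wrist -70 116 x: [-22.  -20.3 -19.6]
the job is handed in; nothing more can be done
None
```

The door is hung back on the cupboard and shut, and I handed the job in at about 27 s of the 72 s allowed. `sign_off()` reports no verdict, so what follows is from my own checks.

- **Leaning on the stand:** I gripped the pull, lowered the door onto the stand's upper edge and let it tip onto the slope. The measured bottom edge was within a few millimetres of the ledge, at about 45°.
- **Hanging on the pintles:** I took the door by its top edge, stood it upright on the ledge and lowered it onto both pintles. It came down against the brackets (up to 8 N), and a picture showed both pin tips inside the tubes. With the gripper open, the door's top edge measured about 211 mm, against 210 mm when fully down.
- **Shut:** I pushed the door closed with the shut fingers and backed off. Its face stayed about 18 to 22 mm in front of the cupboard, where 18 to 20 mm is expected. A second reading about 0.9 s later showed no drift.
- **Bystanders:** They look undisturbed in the last pictures. I did not measure their shifts.

- **Missed first grasp:** The first try at the pull closed on nothing, because the fingertips sat about 25 mm higher than the reported TCP. I corrected for that from then on.
- **Unexplained reading:** After I released the door on the pintles and backed off from shutting it, the free edge seemed to settle about 2 mm outward. That is within the noise of the measurement and well inside the 18 mm limit.

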